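Build the test-sieve stack on its base

TASK

Build the sieve stack on the round grey base, one piece at a time from the bottom up: the receiver pan in the ring of the base, the fine sieve on the pan, the coarse sieve on the fine one, and the lid on top. Lower each piece into the one below before letting it go (do not drop it), and leave it nested fully home and level. Do not push aside or knock over the small jar, cup, bottle, stopper and flask standing around.

Things in the scene. Friction and masses are not known exactly. Their poses are not given: they have to be found in the camera images.
- pan: Receiver pan: steel dish, 60 mm wide, 35 mm high, smooth closed floor, no mesh; loose, 90 g. Tapered foot: 34 mm wide at the bottom, 47 mm at 8 mm height; flat shoulder at 9 mm under the 60 mm wide frame. Mouth 52 mm inside: takes the next foot, 2.5 mm play all round. Seated: origin 15 mm above the base's. Origin: centre of underside, z up; round.
- fine_sieve: Fine sieve: steel ring, 60 mm wide, 40 mm high, dense mesh (15 wires each way) 12 mm up; loose, 90 g. Tapered foot: 34 mm wide at the bottom, 47 mm at 8 mm height; flat shoulder at 9 mm under the 60 mm wide frame. Mouth 52 mm inside: takes the next foot, 2.5 mm play all round. Seated: origin 26 mm above the pan's. Origin: centre of underside, z up; round.
- coarse_sieve: Coarse sieve: steel ring, 60 mm wide, 52 mm high (tallest), wide mesh (4 thick bars each way) 12 mm up; loose, 110 g. Tapered foot: 34 mm wide at the bottom, 47 mm at 8 mm height; flat shoulder at 9 mm under the 60 mm wide frame. Mouth 52 mm inside: takes the next foot, 2.5 mm play all round. Seated: origin 31 mm above the fine sieve's. Origin: centre of underside, z up; round.
- lid: Lid: steel disc 60 mm wide, from 9 to 17 mm height, with an upright round knob 22 mm wide from 17 to 41 mm height to hold it by; loose, 100 g. Tapered foot: 34 mm wide at the bottom, 47 mm at 8 mm height; flat shoulder at 9 mm under the 60 mm wide frame. Seated: origin 43 mm above the coarse sieve's. Origin: centre of underside, z up; round.
- base: Sieve base, fixed: grey round plate 104 mm wide, 10 mm thick, with a steel locating ring in its middle, 60 mm outside, 52 mm inside, rim at 24 mm height. The pan's foot goes into the ring, its shoulder on the rim. Origin: centre of underside, z up; round.
- jar: Bystander: small loose jar with a yellow cap, 36 mm wide, 45 mm high. Origin: centre of underside, z up; round.
- crucible: Bystander: small loose white ceramic cup, 36 mm wide, 36 mm high. Origin: centre of underside, z up; round.
- dropper: Bystander: small loose amber bottle with white cap, 30 mm wide, 65 mm high. Origin: centre of underside, z up; round.
- stopper: Bystander: loose dark rubber stopper, 34 mm wide at the top, 28 mm high. Origin: centre of underside, z up; round.
- flask: Bystander: loose conical glass flask, 64 mm wide at the foot, 102 mm high, at the left of the work area. Origin: centre of underside, z up; round.
Not all that is in view belongs to the job. What is shaped like the pan but red is not meant.

How it is judged:
By the outcome, as a careful person would: the job done as asked, in the order asked, and still so for the second after the job is handed in, with the robot touching nothing.
It also fails if it takes over 109 s, if anything falls off the work surface, if the arm or the gripper's body presses on something with over 40 N, if the wrist force passes 120 N, or if a joint passes its speed limit or range.

ROBOT

A 6-joint arm with a two-finger parallel gripper is mounted at the origin on the work surface. World frame = base frame: x ahead of the robot, y to its left, z up, the work surface at z = 0. Lengths are in m, angles in degrees, forces in N, time in s.
With the tool pointing down it reaches from about 0.3 to 0.85 m from the base axis. Payload 5.4 kg.
Tool frame: the origin (TCP) lies at the very end of the fingers, on their centre line; the grasp point (between the pads) lies 19 mm behind it; z points along the fingers, y is the line along which they close (so a half turn about z gives the same grasp; the last joint's range is limited). The gripper opens to 85 mm and grips with 20 to 120 N. Pads are 22 mm wide; open, the fingers measure 114 mm over their backs; the gripper's body (76 mm by 85 mm) begins 54 mm behind the grasp point. The pads swing forward as they close: fully open they stand 13 mm farther back than shut.
Start: joints at [56.373, 9.076, 91.501, -0, 79.423, -12.038], TCP at [0.212, 0.535, 0.231] pointing down, gripper open.
Joint ranges: [-166.64, 166.64], [-54.1, 131.32], [10.49, 154.53], [-73.88, 253.88], [9.74, 151.15], [-171.62, 171.62]. Speed limits (degrees/s): [147.25, 147.25, 180, 180, 180, 180].

INTERFACE

Orientations are given as a 3x3 rotation matrix whose columns are the frame's x, y, z axes.
In Python, from cell import state, camera, camera_model, hand_in gives the robot as it stands.
- The arm moves only by the tool step_arm, never from a script. Its argument "steps" is one flat list of numbers, 7 for each row, row after row: the turn, a rotation vector about the world's x, y, z normalised to -1 to 1, where 1 is 180 degrees, then the shift along the world's x, y, z normalised to -1 to 1, where 1 is 40 cm, then the opening, from 0 (shut) to 1 (fully open). A call has exactly 5 rows; each row shifts and turns the commanded pose from where the row before left it; what a row does not reach is not made up. A row lasts 1/10 s, in which the tool goes at most 50 mm and 8.59 degrees, less where a joint would pass 70% of its speed; a pose out of reach is approached as far as the arm can. A call with a number of a shift or a turn outside -1 to 1 is refused whole. A call with a gripper value outside its range is refused whole. The fingers move at their own pace and stop on an object; the grip force is fixed at half the most. Time passes only in rows, so rows that do not move let the fingers close, or fill a call up. It gives the time, the measured TCP pose, the force, the opening and the grip force at its end, in the units of the state.
- state(): the state, without advancing time (a new reading comes with each control period).
- camera(name): name is "scene" or "top"; returns the picture (420x560x3 uint8, red, green, blue); there is no depth.
- camera_model(name): a dict with "fov_y" (degrees; the focal length in pixels is half the picture's height over the tangent of half this angle, whatever the lens; pixels are square), "cx", "cy" (the principal point, pixels), "R" (3x3) and "t" (3): a world point X has camera coordinates R X + t. Camera axes: x right, y down, z forward; pixel columns grow to the right and rows downward; lengths in m; the calibration is good to about 2 mm. A picture is of the moment at which its call begins. camera_model takes no time and is no camera call.
- hand_in(): hands the job in; it is judged then, once.
The state is a dict: "time": time; "q": joint angles; "qvel": joint speeds; "effort": joint torques, N m; "position": TCP position; "orientation": TCP orientation; "wrist_force": force on the tool from outside, world axes, zero at the start; "wrist_torque": the same for the moment, N m; "gripper_width": finger opening in m; "grasp_force": force on a finger pad.
Only numpy, scipy, OpenCV 4.12 (cv2) and the standard library are available. Lean on these libraries where they do the work, as an engineer would, in place of code of your own. Each camera call takes 0.05 s, during which the arm holds its last target. There are 200 camera calls.

## Working session

There is one attempt and no reset: what is moved stays moved. The work goes in short steps, Python scripts to look and compute and a tool call to move; the robot and the scene stay as the last step left them, time stands still between calls to the robot, and variables do not carry over. Pictures are saved under pics/ and viewed, at most 17 in all, crops included, and the job is handed in when it is done.

Besides the shell and the picture viewer there is one more tool, called after "Emit:" as name(argument=value, ...), one argument or row to a line, values as JSON. step_arm: Moves the arm, as the interface text tells. Scaled input: -1 to 1 covers 40 cm each way for a shift and 180 degrees each way for a turn. Its arguments: {"type":"object","properties":{"steps":{"type":"array","items":{"type":"number"}}},"required":["steps"]}

```bash
ls; mkdir -p pics
python3 - <<'E'
from cell import *
import cv2
for n in("scene","top"):
    im=camera(n); cv2.imwrite(f"pics/{n}0.png",im[:,:,::-1]); m=camera_model(n); print(n,m)
s=state(); print(s)
E
```

```text
pics
scene {'fov_y': 51.27029938636649, 'cx': 275.75798295092756, 'cy': 208.42921468139127, 'R': array([[ 7.29604276e-01,  6.83869314e-01,  6.01283978e-04],
       [ 4.62724328e-01, -4.93022042e-01, -7.36760112e-01],
       [-5.03551186e-01,  5.37821557e-01, -6.76153959e-01]]), 't': array([-0.3377591 , -0.18818877,  1.32007505])}
top {'fov_y': 45.9130112063842, 'cx': 269.7439465608631, 'cy': 202.77889643791656, 'R': array([[-0.01902363, -0.99978756, -0.00793303],
       [-0.99679539,  0.01958211, -0.07755954],
       [ 0.0776984 ,  0.00643214, -0.99695616]]), 't': array([0.01494894, 0.47615889, 1.1461838 ])}
{'time': 0.1, 'q': array([ 5.63732312e+01,  9.10895686e+00,  9.15652098e+01,  2.22286018e-04,
        7.94252550e+01, -1.20373935e+01]), 'qvel': array([ 0.08991974, -0.06739499, -0.16686557, -0.05865896, -0.06276047,
       -0.00165158]), 'effort': array([-1.04149444e-04, -3.96992397e+01, -3.32337749e+01, -2.51582142e-04,
        4.25018850e-03,  3.36839855e-05]), 'position': array([0.21127408, 0.53418478, 0.23041399]), 'orientation': array([[-9.29844294e-01,  3.67951981e-01, -9.64114976e-04],
       [ 3.67953062e-01,  9.29843246e-01, -1.44275315e-03],
       [ 3.65611920e-04, -1.69628484e-03, -9.99998494e-01]]), 'wrist_force': array([-0.49913961,  0.04046731,  0.1288696 ]), 'wrist_torque': array([ 0.04130829, -0.01155812,  0.00133645]), 'grasp_force': 0.0, 'gripper_width': 0.08534012713266537}
```

View pics/top0.png

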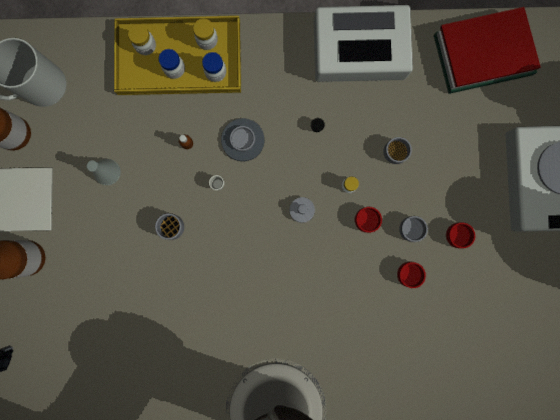

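View pics/scene0.png

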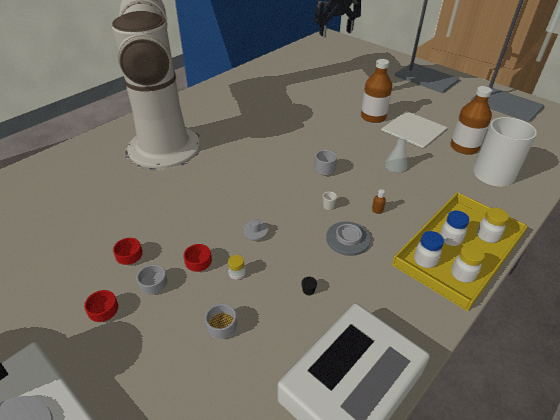

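The top view shows the base at (242,139), pan (413,229), fine sieve (398,150), coarse sieve (169,226) and lid (302,209). The red decoys are around the pan. The scene view agrees.

```bash
cat > h.py <<'E'
import numpy as np, cv2
from cell import *
from scipy.optimize import least_squares
def ray(n,p,z):
    m=camera_model(n); f=210/np.tan(np.radians(m["fov_y"]/2)); R,t=m["R"],m["t"]
    p=np.atleast_2d(p).astype(float)
    d=np.c_[(p-[m["cx"],m["cy"]])/f,np.ones(len(p))]@R; c=-R.T@t
    return c+d*((z-c[2])/d[:,2])[:,None]
def mask(im):
    a=cv2.GaussianBlur(im,(3,3),0).astype(int); return ((a[...,2]-a[...,0])>-4).astype(np.uint8)
def measure(im,px,z,r,half=True):
    """centre of a circle of radius r at height z seen near px in the top view (outer half of the outline)"""
    m=mask(im); w=np.zeros_like(m); cv2.circle(w,px,int(r/0.0023)+7,1,-1)
    cs,_=cv2.findContours(m*w,cv2.RETR_EXTERNAL,cv2.CHAIN_APPROX_NONE)
    c=max(cs,key=cv2.contourArea)[:,0]; h=cv2.convexHull(c)[:,0]
    P=ray("top",c,z)[:,:2]; m_=camera_model("top"); cam=(-m_["R"].T@m_["t"])[:2]
    g=P.mean(0)
    if half: P=P[(P-g)@(g-cam)>-0.005]
    f=least_squares(lambda v:np.hypot(*(P-v[:2]).T)-v[2],[*g,r],loss="soft_l1",f_scale=.001)
    k=least_squares(lambda v:np.hypot(*(P-v).T)-f.x[2],g,loss="soft_l1",f_scale=.001)
    fx=least_squares(lambda v:np.hypot(*(P-v).T)-r+0.0005,g,loss="soft_l1",f_scale=.001)
    return fx.x,f.x,np.abs(k.fun).mean(),c
E
cat > m.py <<'E'
from h import *
im=cv2.imread("pics/top0.png")[:,:,::-1].copy(); vis=im.copy()
for n,px,z,r in [("base",(242,139),.01,.052),("pan",(413,229),.035,.03),("fine",(398,150),.04,.03),("coarse",(169,226),.052,.03),("lid",(302,209),.017,.03)]:
    a,b,e,c=measure(im,px,z,r); print(n,a.round(4),b.round(4),round(e,5))
    vis[c[:,1],c[:,0]]=[255,0,255]
for n,px,z in [("red1",(368,220),.035),("red2",(461,236),.035),("red3",(412,275),.035),("jar",(350,184),.045),("cruc",(216,183),.036),("drop",(183,138),.065),("stop",(317,125),.028),("flask",(94,166),.1)]: print(n,ray("top",px,z)[0].round(3))
m=camera_model("top");print(-m["R"].T@m["t"])
cr=lambda x,y:cv2.resize(vis[y-35:y+35,x-35:x+35],(260,260),interpolation=0)
o=np.vstack([np.hstack([cr(242,139),cr(413,229),cr(398,150)]),np.hstack([cr(169,226),cr(302,209),cr(350,184)])])
cv2.imwrite("pics/c0.png",o[:,:,::-1])
E
python3 m.py
```

```text
base [0.63   0.0686] [0.6309 0.0689 0.0507] 0.00063
pan [ 0.4091 -0.325 ] [ 0.4091 -0.3256  0.0289] 0.00062
fine [ 0.5911 -0.2924] [ 0.592  -0.2937  0.0279] 0.00202
coarse [0.4251 0.238 ] [0.4252 0.2383 0.0292] 0.00094
lid [ 0.4592 -0.0687] [ 0.4592 -0.0687  0.0286] 0.00063
red1 [ 0.431 -0.22   0.035]
red2 [ 0.39  -0.432  0.035]
red3 [ 0.303 -0.316  0.035]
jar [ 0.514 -0.18   0.045]
cruc [0.524 0.13  0.036]
drop [0.625 0.201 0.065]
stop [ 0.657 -0.109  0.028]
flask [0.559 0.391 0.1  ]
[ 0.38586072 -0.00175085  1.17974425]
```

View pics/c0.png

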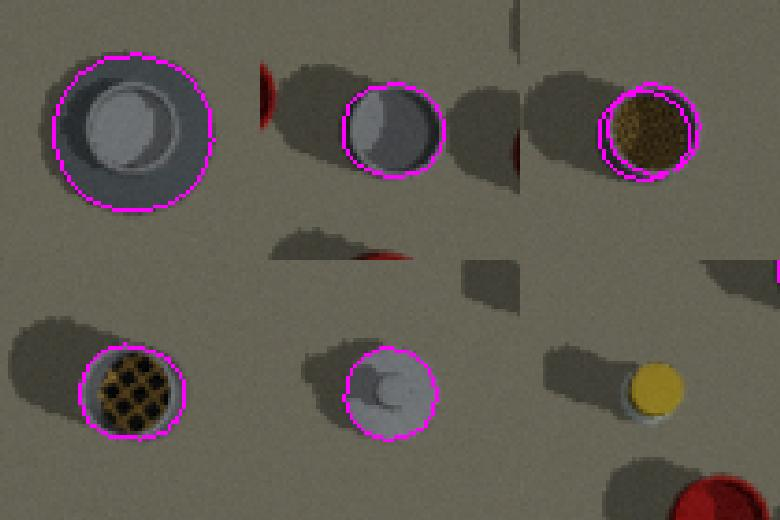

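Outlines sit on the rims, except that the fine sieve also has an inner contour. I'll use its hull there and start the arm toward the pan, at a yaw of 35° that clears the decoys.

```bash
python3 - <<'E'
s=open("h.py").read()
s=s.replace("h=cv2.convexHull(c)[:,0]","b=np.zeros_like(m); cv2.fillPoly(b,[cv2.convexHull(np.vstack([q[:,0] for q in cs if len(q)>40]))],1); c=cv2.findContours(b,0,1)[0][0][:,0]")
open("h.py","w").write(s)
E
python3 m.py | head -5
```

```text
base [0.6308 0.0688] [0.6311 0.0689 0.0512] 0.00055
pan [ 0.4091 -0.3253] [ 0.4091 -0.3254  0.0294] 0.00053
fine [ 0.5927 -0.2945] [ 0.5928 -0.2948  0.0292] 0.00065
coarse [0.4251 0.2383] [0.425  0.2379 0.0299] 0.00086
lid [ 0.4591 -0.0687] [ 0.4591 -0.0687  0.0291] 0.00056
```

Emit:
step_arm(
  steps=[0, 0, -0.0371, 0.06, -0.0835, 0, 1, 0, 0, -0.0371, 0.06, -0.0835, 0, 1, 0, 0, -0.0371, 0.06, -0.0835, 0, 1, 0, 0, -0.0371, 0.06, -0.0835, 0, 1, 0, 0, -0.0371, 0.06, -0.0835, 0, 1],
)

```text
time: 0.6
position: [0.332, 0.3661, 0.2309]
orientation: [[-0.57, 0.821, -0.001], [0.821, 0.57, -0.0], [-0.0, -0.001, -1.0]]
wrist_force: [-1.0, 1.4, 0.3]
gripper_width: 0.0856
grasp_force: 0.0
```

Emit:
step_arm(
  steps=[0, 0, 0, 0.06, -0.0835, 0, 1, 0, 0, 0, 0.06, -0.0835, 0, 1, 0, 0, 0, 0.06, -0.0835, 0, 1, 0, 0, 0, 0.06, -0.0835, 0, 1, 0, 0, 0, 0.06, -0.0835, 0, 1],
)

```text
time: 1.1
position: [0.452, 0.1991, 0.231]
orientation: [[-0.574, 0.819, -0.001], [0.819, 0.574, -0.0], [0.0, -0.0, -1.0]]
wrist_force: [-0.1, 0.4, -0.9]
gripper_width: 0.0852
grasp_force: 0.0
```

Emit:
step_arm(
  steps=[0, 0, 0, -0.007, -0.0875, 0, 1, 0, 0, 0, -0.007, -0.0875, 0, 1, 0, 0, 0, -0.007, -0.0875, 0, 1, 0, 0, 0, -0.007, -0.0875, 0, 1, 0, 0, 0, -0.007, -0.0875, 0, 1],
)

```text
time: 1.6
position: [0.437, 0.0244, 0.2309]
orientation: [[-0.574, 0.819, -0.001], [0.819, 0.574, 0.0], [0.0, -0.0, -1.0]]
wrist_force: [0.8, 0.4, 0.4]
gripper_width: 0.0852
grasp_force: 0.0
```

Emit:
step_arm(
  steps=[0, 0, 0, -0.007, -0.0875, 0, 1, 0, 0, 0, -0.007, -0.0875, 0, 1, 0, 0, 0, -0.007, -0.0875, 0, 1, 0, 0, 0, -0.007, -0.0875, 0, 1, 0, 0, 0, -0.007, -0.0875, 0, 1],
)

```text
time: 2.1
position: [0.423, -0.1506, 0.231]
orientation: [[-0.574, 0.819, -0.0], [0.819, 0.574, 0.0], [0.0, -0.0, -1.0]]
wrist_force: [1.4, -0.2, -0.0]
gripper_width: 0.0854
grasp_force: 0.0
```

Emit:
step_arm(
  steps=[0, 0, 0, -0.007, -0.0875, 0, 1, 0, 0, 0, -0.007, -0.0875, 0, 1, 0, 0, 0, -0.007, -0.0875, 0, 1, 0, 0, 0, -0.007, -0.0875, 0, 1, 0, 0, 0, -0.007, -0.0875, 0, 1],
)

```text
time: 2.6
position: [0.409, -0.3256, 0.2308]
orientation: [[-0.574, 0.819, -0.0], [0.819, 0.574, 0.001], [0.001, 0.0, -1.0]]
wrist_force: [0.3, 1.0, 0.4]
gripper_width: 0.0855
grasp_force: 0.0
```

Emit:
step_arm(
  steps=[0, 0, 0, 0, 0, 0, 1, 0, 0, 0, 0, 0, 0, 1, 0, 0, 0, 0, 0, 0, 1, 0, 0, 0, 0, 0, 0, 1, 0, 0, 0, 0, 0, 0, 1],
)

```text
time: 3.1
position: [0.4098, -0.3235, 0.2313]
orientation: [[-0.575, 0.818, 0.0], [0.818, 0.575, 0.0], [0.0, 0.0, -1.0]]
wrist_force: [0.3, -0.3, 0.3]
gripper_width: 0.0854
grasp_force: 0.0
```

Emit:
step_arm(
  steps=[0, 0, 0, -0.0025, -0.0033, -0.0875, 1, 0, 0, 0, 0, 0, -0.0875, 1, 0, 0, 0, 0, 0, -0.0875, 1, 0, 0, 0, 0, 0, -0.0875, 1, 0, 0, 0, 0, 0, -0.0875, 1],
)

```text
time: 3.6
position: [0.4088, -0.3252, 0.0553]
orientation: [[-0.575, 0.818, 0.001], [0.818, 0.575, -0.001], [-0.001, 0.0, -1.0]]
wrist_force: [-0.3, -0.2, -0.3]
gripper_width: 0.0853
grasp_force: 0.0
```

Emit:
step_arm(
  steps=[0, 0, 0, 0, 0, -0.03, 1, 0, 0, 0, 0, 0, -0.03, 1, 0, 0, 0, 0, 0, -0.03, 1, 0, 0, 0, 0, 0, -0.02, 1, 0, 0, 0, 0, 0, -0.0125, 1],
)

```text
time: 4.1
position: [0.4089, -0.326, 0.0074]
orientation: [[-0.574, 0.819, 0.0], [0.819, 0.574, -0.001], [-0.001, 0.0, -1.0]]
wrist_force: [0.5, 0.0, -0.5]
gripper_width: 0.0851
grasp_force: 0.0
```

Emit:
step_arm(
  steps=[0, 0, 0, 0, 0, 0, 0.6, 0, 0, 0, 0, 0, 0, 0.4, 0, 0, 0, 0, 0, 0, 0.2, 0, 0, 0, 0, 0, 0, 0, 0, 0, 0, 0, 0, 0, 0],
)

```text
time: 4.6
position: [0.4093, -0.3266, 0.0085]
orientation: [[-0.574, 0.819, 0.001], [0.819, 0.574, -0.002], [-0.002, 0.0, -1.0]]
wrist_force: [0.2, 1.1, 5.4]
gripper_width: 0.0592
grasp_force: 64.7
```

Emit:
step_arm(
  steps=[0, 0, 0, 0, 0, 0, 0, 0, 0, 0, 0, 0, 0, 0, 0, 0, 0, 0, 0, 0, 0, 0, 0, 0, 0, 0, 0, 0, 0, 0, 0, 0, 0, 0, 0],
)

```text
time: 5.1
position: [0.4093, -0.3266, 0.0085]
orientation: [[-0.574, 0.819, 0.001], [0.819, 0.574, -0.002], [-0.002, 0.0, -1.0]]
wrist_force: [-0.3, -0.2, 6.6]
gripper_width: 0.059
grasp_force: 64.7
```

Run:
```python
from h import *
im=camera("scene"); cv2.imwrite("pics/s1.png",cv2.resize(im[200:350,70:270,::-1],(800,600)))
s=state(); print(s["position"],s["grasp_force"],s["gripper_width"],s["wrist_force"])
```

```text
[ 0.40930546 -0.32661589  0.00847747] 64.67668309807777 0.058841813253368964 [-0.72987806 -0.36711942  6.42343034]
```

View pics/s1.png

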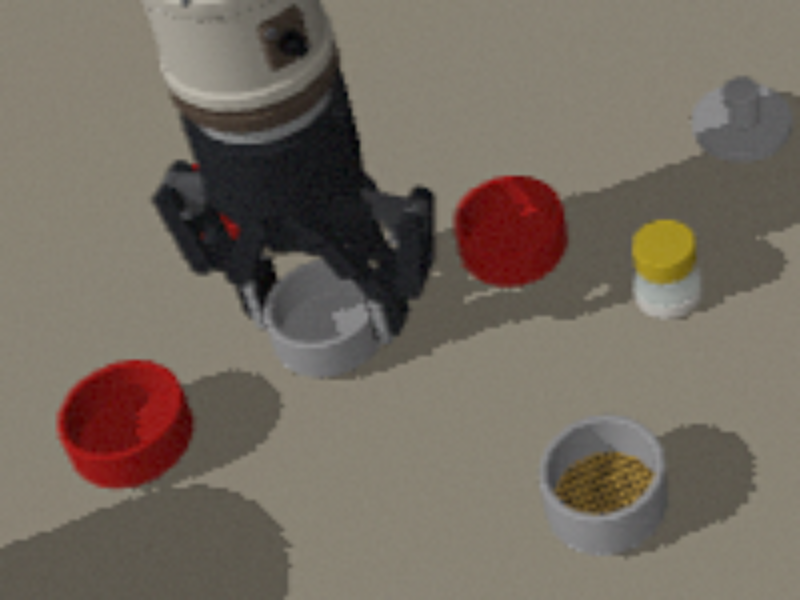

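The pan is gripped by its frame (opening 59 mm) and the neighbours are clear. Next: lift and carry to the base.

Emit:
step_arm(
  steps=[0, 0, 0, 0, 0, 0.03, 0, 0, 0, 0, 0, 0, 0.06, 0, 0, 0, 0, 0, 0, 0.07, 0, 0, 0, 0, 0, 0, 0.07, 0, 0, 0, 0, 0, 0, 0.07, 0],
)

```text
time: 5.65
position: [0.4083, -0.3253, 0.1288]
orientation: [[-0.574, 0.819, -0.0], [0.819, 0.574, 0.0], [0.0, -0.0, -1.0]]
wrist_force: [1.0, -0.7, -0.6]
gripper_width: 0.059
grasp_force: 64.5
```

Emit:
step_arm(
  steps=[0, 0, 0, 0.0555, 0.0985, 0, 0, 0, 0, 0, 0.0555, 0.0985, 0, 0, 0, 0, 0, 0.0555, 0.0985, 0, 0, 0, 0, 0, 0.0555, 0.0985, 0, 0, 0, 0, 0, 0.0555, 0.0985, 0, 0],
)

```text
time: 6.15
position: [0.52, -0.1269, 0.1279]
orientation: [[-0.574, 0.819, 0.0], [0.819, 0.574, -0.0], [-0.0, 0.0, -1.0]]
wrist_force: [0.8, -1.2, -1.9]
gripper_width: 0.059
grasp_force: 64.5
```

Emit:
step_arm(
  steps=[0, 0, 0, 0.0555, 0.0985, 0, 0, 0, 0, 0, 0.0555, 0.0985, 0, 0, 0, 0, 0, 0.0555, 0.0985, 0, 0, 0, 0, 0, 0.0555, 0.0985, 0, 0, 0, 0, 0, 0.0555, 0.0985, 0, 0],
)

```text
time: 6.65
position: [0.6309, 0.0702, 0.1278]
orientation: [[-0.574, 0.819, -0.0], [0.819, 0.574, -0.0], [-0.0, -0.0, -1.0]]
wrist_force: [-0.1, -1.1, -0.6]
gripper_width: 0.0592
grasp_force: 64.5
```

Emit:
step_arm(
  steps=[0, 0, 0, 0, 0, -0.06, 0, 0, 0, 0, 0, 0, -0.06, 0, 0, 0, 0, 0, 0, -0.04, 0, 0, 0, 0, 0, 0, 0, 0, 0, 0, 0, 0, 0, 0, 0],
)

```text
time: 7.15
position: [0.6307, 0.068, 0.0638]
orientation: [[-0.573, 0.819, 0.0], [0.819, 0.573, 0.0], [-0.0, 0.0, -1.0]]
wrist_force: [-1.1, -0.1, -0.6]
gripper_width: 0.0588
grasp_force: 64.6
```

Run:
```python
from h import *
im=camera("scene"); a=cv2.resize(im[165:285,290:430,::-1],(700,600)); cv2.imwrite("pics/s2.png",a)
s=state(); print(s["position"],s["grasp_force"],s["gripper_width"],s["wrist_force"])
```

```text
[0.63138528 0.06793195 0.0646807 ] 64.63271006941795 0.05886528674614929 [ 0.32352886 -0.40684947 -0.78993656]
```

View pics/s2.png

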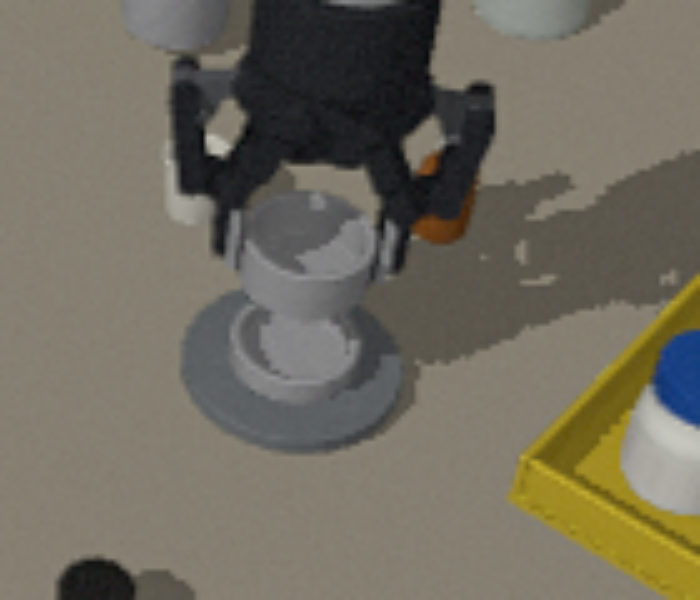

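Pan is level above the ring: its rim is centred near crop (309,235), the ring's at (296,341). Checking the lateral offset by rays.

Run:
```python
from h import *
print(ray("scene",[290+309/5,165+235/5],.091), ray("scene",[290+296.5/5,165+341/5],.024))
```

```text
[[0.6355938 0.062751  0.091    ]] [[0.63737366 0.06384625 0.024     ]]
```

Emit:
step_arm(
  steps=[0, 0, 0, 0, 0, -0.025, 0, 0, 0, 0, 0, 0, -0.025, 0, 0, 0, 0, 0, 0, -0.015, 0, 0, 0, 0, 0, 0, -0.01, 0, 0, 0, 0, 0, 0, 0, 0],
)

```text
time: 7.7
position: [0.6299, 0.0683, 0.0322]
orientation: [[-0.574, 0.819, -0.002], [0.819, 0.574, 0.0], [0.001, -0.001, -1.0]]
wrist_force: [-0.3, -0.4, -0.5]
gripper_width: 0.059
grasp_force: 64.6
```

Emit:
step_arm(
  steps=[0, 0, 0, 0, 0, -0.005, 0, 0, 0, 0, 0, 0, -0.005, 0, 0, 0, 0, 0, 0, -0.005, 0, 0, 0, 0, 0, 0, -0.005, 0, 0, 0, 0, 0, 0, 0, 0],
)

```text
time: 8.2
position: [0.6303, 0.0684, 0.025]
orientation: [[-0.574, 0.819, -0.001], [0.819, 0.574, 0.0], [0.0, -0.0, -1.0]]
wrist_force: [-0.1, -0.1, -0.1]
gripper_width: 0.0586
grasp_force: 64.6
```

Emit:
step_arm(
  steps=[0, 0, 0, 0, 0, -0.0025, 0, 0, 0, 0, 0, 0, -0.0025, 0, 0, 0, 0, 0, 0, 0, 0, 0, 0, 0, 0, 0, 0, 0, 0, 0, 0, 0, 0, 0, 0],
)

```text
time: 8.7
position: [0.6307, 0.0683, 0.0235]
orientation: [[-0.574, 0.819, 0.0], [0.819, 0.574, -0.0], [-0.0, 0.0, -1.0]]
wrist_force: [0.5, -1.1, 1.9]
gripper_width: 0.0588
grasp_force: 64.8
```

Emit:
step_arm(
  steps=[0, 0, 0, 0, 0, -0.0015, 0, 0, 0, 0, 0, 0, 0, 0, 0, 0, 0, 0, 0, 0, 0, 0, 0, 0, 0, 0, 0, 0, 0, 0, 0, 0, 0, 0, 0],
)

```text
time: 9.2
position: [0.6307, 0.0683, 0.0235]
orientation: [[-0.574, 0.819, 0.0], [0.819, 0.574, -0.0], [-0.0, 0.0, -1.0]]
wrist_force: [-3.0, -0.3, 5.7]
gripper_width: 0.0586
grasp_force: 65.3
```

Emit:
step_arm(
  steps=[0, 0, 0, 0, 0, 0, 0.72, 0, 0, 0, 0, 0, 0, 0.8, 0, 0, 0, 0, 0, 0, 0.9, 0, 0, 0, 0, 0, 0, 1, 0, 0, 0, 0, 0, 0, 1],
)

```text
time: 9.7
position: [0.6306, 0.0683, 0.0226]
orientation: [[-0.574, 0.819, -0.0], [0.819, 0.574, 0.0], [0.0, -0.0, -1.0]]
wrist_force: [-0.6, -0.2, -0.1]
gripper_width: 0.0852
grasp_force: 0.0
```

Emit:
step_arm(
  steps=[0, 0, 0, 0, 0, 0.02, 1, 0, 0, 0, 0, 0, 0.05, 1, 0, 0, 0, 0, 0, 0.09, 1, 0, 0, 0, 0, 0, 0.09, 1, 0, 0, 0, 0, 0, 0.0675, 1],
)

```text
time: 10.2
position: [0.6316, 0.0683, 0.1531]
orientation: [[-0.574, 0.819, 0.003], [0.819, 0.574, -0.0], [-0.002, 0.003, -1.0]]
wrist_force: [0.5, 0.1, 0.0]
gripper_width: 0.0853
grasp_force: 0.0
```

Emit:
step_arm(
  steps=[0, 0, 0, -0.0106, -0.1, 0, 1, 0, 0, 0, -0.0106, -0.1, 0, 1, 0, 0, 0, -0.0106, -0.1, 0, 1, 0, 0, 0, -0.0106, -0.1, 0, 1, 0, 0, 0, -0.0106, -0.1, 0, 1],
)

```text
time: 10.7
position: [0.6092, -0.1333, 0.1506]
orientation: [[-0.574, 0.819, 0.001], [0.819, 0.574, -0.0], [-0.001, 0.001, -1.0]]
wrist_force: [0.2, -1.1, 0.5]
gripper_width: 0.0854
grasp_force: 0.0
```

Emit:
step_arm(
  steps=[0, 0, 0, -0.0106, -0.1, 0, 1, 0, 0, 0, -0.0106, -0.1, 0, 1, 0, 0, 0, -0.0106, -0.1, 0, 1, 0, 0, 0, -0.0106, -0.1, 0, 1, 0, 0, 0, -0.0106, -0.008, 0, 1],
)

```text
time: 11.2
position: [0.5875, -0.2999, 0.1506]
orientation: [[-0.57, 0.822, 0.001], [0.822, 0.57, -0.003], [-0.003, -0.001, -1.0]]
wrist_force: [-0.3, 0.4, 0.5]
gripper_width: 0.0851
grasp_force: 0.0
```

Run:
```python
from h import *
im=camera("top").copy()
for n,px,z,r in [("pan",(242,138),.05,.03)]: 
  pass
o=cv2.resize(im[99:179,202:282],(400,400),interpolation=2); s=camera("scene")
s=cv2.resize(s[190:270,310:390],(400,400)); cv2.imwrite("pics/c2.png",np.hstack([o,s])[:,:,::-1])
print(state()["position"])
```

```text
[ 0.5876452  -0.29592101  0.15009567]
```

View pics/c2.png

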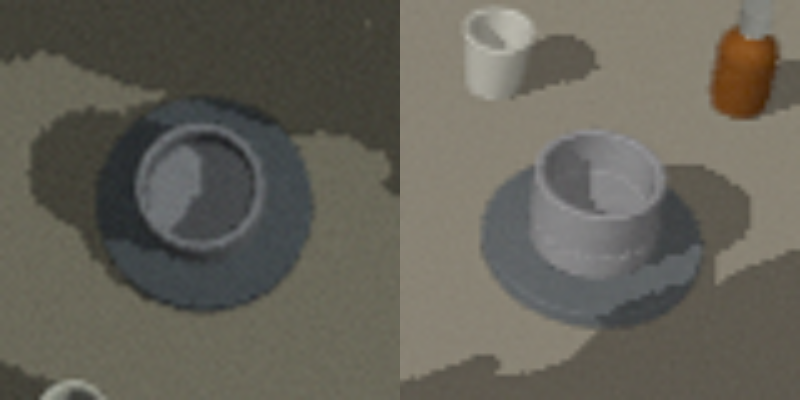

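The pan is seated flush on the ring and level. Now the fine sieve; correcting x by 4 mm and going down.

Emit:
step_arm(
  steps=[0, 0, 0, 0.0105, 0, -0.05, 1, 0, 0, 0, 0, 0, -0.08, 1, 0, 0, 0, 0, 0, -0.08, 1, 0, 0, 0, 0, 0, -0.06, 1, 0, 0, 0, 0, 0, -0.03, 1],
)

```text
time: 11.8
position: [0.5913, -0.292, 0.027]
orientation: [[-0.575, 0.818, -0.003], [0.818, 0.575, 0.003], [0.005, -0.001, -1.0]]
wrist_force: [-0.2, -0.6, -0.7]
gripper_width: 0.0855
grasp_force: 0.0
```

Emit:
step_arm(
  steps=[0, 0, 0, 0, 0, -0.03, 1, 0, 0, 0, 0, 0, -0.0235, 1, 0, 0, 0, 0, 0, 0, 1, 0, 0, 0, 0, 0, 0, 0.7, 0, 0, 0, 0, 0, 0, 0.4],
)

```text
time: 12.3
position: [0.5932, -0.2955, 0.0098]
orientation: [[-0.574, 0.819, 0.002], [0.819, 0.574, -0.001], [-0.002, 0.001, -1.0]]
wrist_force: [-6.2, 3.5, 43.8]
gripper_width: 0.0589
grasp_force: 51.2
```

Emit:
step_arm(
  steps=[0, 0, 0, 0, 0, 0, 0.2, 0, 0, 0, 0, 0, 0, 0, 0, 0, 0, 0, 0, 0, 0, 0, 0, 0, 0, 0, 0, 0, 0, 0, 0, 0, 0, 0, 0],
)

```text
time: 12.8
position: [0.5936, -0.2959, 0.0102]
orientation: [[-0.574, 0.819, 0.003], [0.819, 0.574, -0.002], [-0.003, 0.001, -1.0]]
wrist_force: [0.1, -0.0, 5.4]
gripper_width: 0.0587
grasp_force: 64.7
```

Run:
```python
from h import *
im=camera("scene"); cv2.imwrite("pics/s3.png",cv2.resize(im[230:350,150:310,::-1],(640,480)))
print(ray("top",[242,136.4],.05)); s=state(); print(s["position"],s["gripper_width"],s["wrist_force"])
```

```text
[[0.62899125 0.06671146 0.05      ]]
[ 0.59360098 -0.29584421  0.01020007] 0.05855313726487646 [ 0.5816161  -0.03296391  6.45136125]
```

View pics/s3.png

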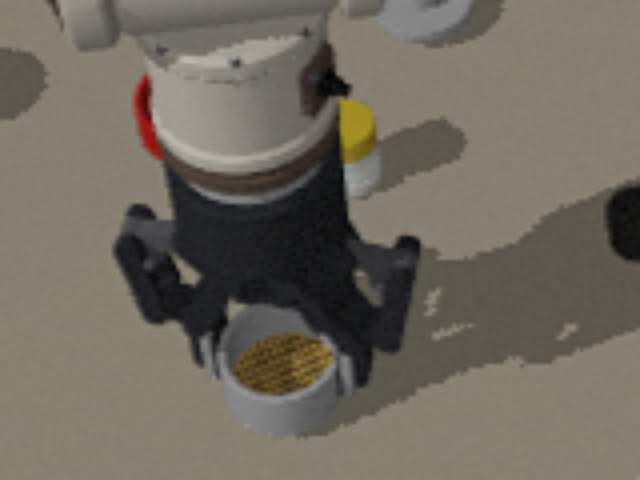

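Fine sieve is gripped squarely. Lift and carry over the pan.

Emit:
step_arm(
  steps=[0, 0, 0, 0, 0, 0.03, 0, 0, 0, 0, 0, 0, 0.06, 0, 0, 0, 0, 0, 0, 0.07, 0, 0, 0, 0, 0, 0, 0.07, 0, 0, 0, 0, 0, 0, 0.07, 0],
)

```text
time: 13.35
position: [0.592, -0.2946, 0.1297]
orientation: [[-0.574, 0.819, -0.0], [0.819, 0.574, 0.0], [0.001, -0.0, -1.0]]
wrist_force: [-0.3, -0.2, -0.3]
gripper_width: 0.059
grasp_force: 64.3
```

Emit:
step_arm(
  steps=[0, 0, 0, 0.0094, 0.0906, 0, 0, 0, 0, 0, 0.0094, 0.0906, 0, 0, 0, 0, 0, 0.0094, 0.0906, 0, 0, 0, 0, 0, 0.0094, 0.0906, 0, 0, 0, 0, 0, 0.0094, 0.0906, 0, 0],
)

```text
time: 13.85
position: [0.6108, -0.1121, 0.1287]
orientation: [[-0.574, 0.819, -0.0], [0.819, 0.574, 0.0], [0.0, -0.0, -1.0]]
wrist_force: [0.5, -0.8, -0.4]
gripper_width: 0.059
grasp_force: 64.3
```

Emit:
step_arm(
  steps=[0, 0, 0, 0.0094, 0.0906, 0, 0, 0, 0, 0, 0.0094, 0.0906, 0, 0, 0, 0, 0, 0.0094, 0.0906, 0, 0, 0, 0, 0, 0.0094, 0.0906, 0, 0, 0, 0, 0, 0.0094, 0.0906, 0, 0],
)

```text
time: 14.35
position: [0.6296, 0.0691, 0.1287]
orientation: [[-0.574, 0.819, -0.0], [0.819, 0.574, 0.0], [0.0, -0.0, -1.0]]
wrist_force: [1.2, 0.6, -1.1]
gripper_width: 0.0586
grasp_force: 64.3
```

Emit:
step_arm(
  steps=[0, 0, 0, 0, 0, -0.06, 0, 0, 0, 0, 0, 0, -0.06, 0, 0, 0, 0, 0, 0, -0.0275, 0, 0, 0, 0, 0, 0, 0, 0, 0, 0, 0, 0, 0, 0, 0],
)

```text
time: 14.85
position: [0.6304, 0.0672, 0.0702]
orientation: [[-0.573, 0.819, 0.001], [0.819, 0.573, -0.0], [-0.001, 0.001, -1.0]]
wrist_force: [-0.1, 0.2, -0.2]
gripper_width: 0.059
grasp_force: 64.4
```

Run:
```python
from h import *
im=camera("scene"); cv2.imwrite("pics/s4.png",cv2.resize(im[165:275,290:410,::-1],(600,550),interpolation=2))
s=state(); print(s["position"],s["gripper_width"],s["wrist_force"])
```

```text
[0.63096971 0.06711977 0.07081052] 0.058703893358087754 [ 0.08364957  0.03104863 -1.04811671]
```

View pics/s4.png

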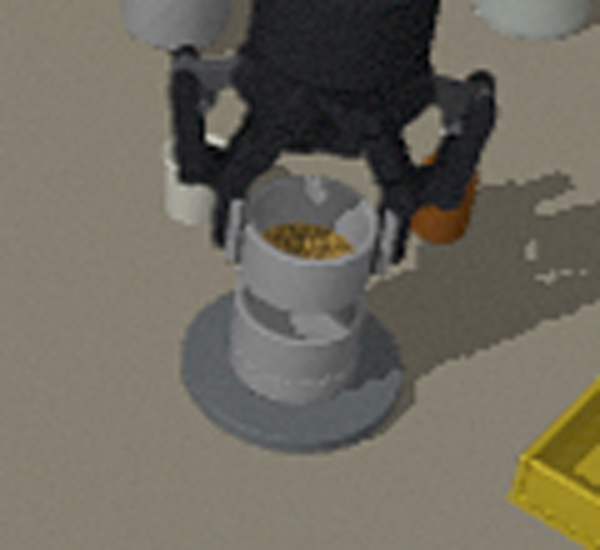

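Fine sieve sits above the pan mouth, aligned and level. Lowering.

Emit:
step_arm(
  steps=[0, 0, 0, 0, 0, -0.015, 0, 0, 0, 0, 0, 0, -0.015, 0, 0, 0, 0, 0, 0, -0.005, 0, 0, 0, 0, 0, 0, -0.005, 0, 0, 0, 0, 0, 0, 0, 0],
)

```text
time: 15.4
position: [0.6297, 0.0675, 0.0529]
orientation: [[-0.574, 0.819, -0.001], [0.819, 0.574, 0.0], [0.0, -0.001, -1.0]]
wrist_force: [0.3, -0.2, -0.4]
gripper_width: 0.0587
grasp_force: 64.4
```

Emit:
step_arm(
  steps=[0, 0, 0, 0, 0, -0.0025, 0, 0, 0, 0, 0, 0, -0.0025, 0, 0, 0, 0, 0, 0, 0, 0, 0, 0, 0, 0, 0, 0, 0, 0, 0, 0, 0, 0, 0, 0],
)

```text
time: 15.9
position: [0.63, 0.0675, 0.0514]
orientation: [[-0.574, 0.819, 0.0], [0.819, 0.574, -0.0], [-0.0, 0.0, -1.0]]
wrist_force: [0.3, -0.4, -0.8]
gripper_width: 0.0588
grasp_force: 64.4
```

Emit:
step_arm(
  steps=[0, 0, 0, 0, 0, -0.0025, 0, 0, 0, 0, 0, 0, -0.0015, 0, 0, 0, 0, 0, 0, 0, 0, 0, 0, 0, 0, 0, 0, 0, 0, 0, 0, 0, 0, 0, 0],
)

```text
time: 16.4
position: [0.6301, 0.0676, 0.0512]
orientation: [[-0.574, 0.819, -0.0], [0.819, 0.574, -0.0], [-0.0, -0.0, -1.0]]
wrist_force: [-5.0, 0.4, 8.7]
gripper_width: 0.0584
grasp_force: 65.3
```

Emit:
step_arm(
  steps=[0, 0, 0, 0, 0, 0, 0.72, 0, 0, 0, 0, 0, 0, 0.8, 0, 0, 0, 0, 0, 0, 0.9, 0, 0, 0, 0, 0, 0, 1, 0, 0, 0, 0, 0, 0, 1],
)

```text
time: 16.9
position: [0.6299, 0.0675, 0.0495]
orientation: [[-0.574, 0.819, -0.0], [0.819, 0.574, 0.0], [0.0, -0.0, -1.0]]
wrist_force: [0.5, -0.2, 0.3]
gripper_width: 0.0854
grasp_force: 0.0
```

Emit:
step_arm(
  steps=[0, 0, 0, 0, 0, 0.02, 1, 0, 0, 0, 0, 0, 0.05, 1, 0, 0, 0, 0, 0, 0.09, 1, 0, 0, 0, 0, 0, 0.09, 1, 0, 0, 0, 0, 0, 0.075, 1],
)

```text
time: 17.4
position: [0.6305, 0.0675, 0.1827]
orientation: [[-0.574, 0.819, 0.002], [0.819, 0.574, -0.0], [-0.002, 0.002, -1.0]]
wrist_force: [0.2, -0.7, -0.5]
gripper_width: 0.0858
grasp_force: 0.0
```

Emit:
step_arm(
  steps=[0, 0, 0, -0.0514, 0.0426, 0, 1, 0, 0, 0, -0.0514, 0.0426, 0, 1, 0, 0, 0, -0.0514, 0.0426, 0, 1, 0, 0, 0, -0.0514, 0.0426, 0, 1, 0, 0, 0, -0.0514, 0.0426, 0, 1],
)

```text
time: 17.9
position: [0.5265, 0.1533, 0.1804]
orientation: [[-0.574, 0.819, 0.001], [0.819, 0.574, 0.0], [-0.0, 0.001, -1.0]]
wrist_force: [-0.5, 0.1, 0.9]
gripper_width: 0.0856
grasp_force: 0.0
```

Emit:
step_arm(
  steps=[0, 0, 0, -0.0514, 0.0426, 0, 1, 0, 0, 0, -0.0514, 0.0426, 0, 1, 0, 0, 0, -0.0514, 0.0426, 0, 1, 0, 0, 0, -0.0514, 0.0426, 0, 1, 0, 0, 0, -0.0514, 0.0426, 0, 1],
)

```text
time: 18.4
position: [0.4237, 0.2386, 0.1804]
orientation: [[-0.574, 0.819, 0.001], [0.819, 0.574, 0.0], [-0.0, 0.001, -1.0]]
wrist_force: [-0.3, 0.3, 0.1]
gripper_width: 0.0856
grasp_force: 0.0
```

Emit:
step_arm(
  steps=[0, 0, 0, 0, 0, -0.03, 1, 0, 0, 0, 0, 0, -0.06, 1, 0, 0, 0, 0, 0, -0.06, 1, 0, 0, 0, 0, 0, -0.03, 1, 0, 0, 0, 0, 0, 0, 1],
)

```text
time: 18.9
position: [0.4232, 0.2372, 0.106]
orientation: [[-0.574, 0.819, -0.004], [0.819, 0.574, -0.001], [0.001, -0.004, -1.0]]
wrist_force: [0.3, 0.4, -0.2]
gripper_width: 0.0853
grasp_force: 0.0
```

Run:
```python
from h import *
o=camera("top"); s=camera("scene"); 
cv2.imwrite("pics/c3.png",np.hstack([cv2.resize(o[99:179,202:282],(400,400)),cv2.resize(s[180:260,310:390],(400,400))])[:,:,::-1])
print(state()["position"],state()["orientation"].round(3))
```

```text
[0.42505828 0.23781862 0.10836333] [[-0.574  0.819  0.001]
 [ 0.819  0.574  0.   ]
 [-0.     0.001 -1.   ]]
```

View pics/c3.png

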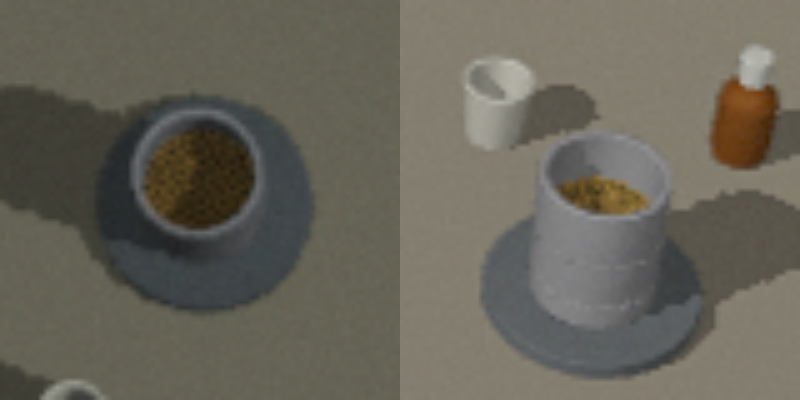

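Fine sieve is seated flush and level. Now the coarse sieve.

Emit:
step_arm(
  steps=[0, 0, 0, 0, 0, -0.06, 1, 0, 0, 0, 0, 0, -0.07, 1, 0, 0, 0, 0, 0, -0.06, 1, 0, 0, 0, 0, 0, -0.03, 1, 0, 0, 0, 0, 0, -0.0135, 1],
)

```text
time: 19.5
position: [0.4247, 0.2379, 0.0142]
orientation: [[-0.574, 0.819, -0.0], [0.819, 0.574, -0.0], [-0.0, -0.0, -1.0]]
wrist_force: [-0.1, 0.8, -0.3]
gripper_width: 0.0851
grasp_force: 0.0
```

Emit:
step_arm(
  steps=[0, 0, 0, 0, 0, 0, 1, 0, 0, 0, 0, 0, 0, 0.85, 0, 0, 0, 0, 0, 0, 0.77, 0, 0, 0, 0, 0, 0, 0.71, 0, 0, 0, 0, 0, 0, 0.6],
)

```text
time: 20.0
position: [0.4256, 0.2383, 0.0156]
orientation: [[-0.574, 0.819, 0.002], [0.819, 0.574, 0.001], [-0.001, 0.002, -1.0]]
wrist_force: [-1.1, -0.0, 6.4]
gripper_width: 0.058
grasp_force: 64.5
```

Emit:
step_arm(
  steps=[0, 0, 0, 0, 0, 0, 0.3, 0, 0, 0, 0, 0, 0, 0, 0, 0, 0, 0, 0, 0, 0, 0, 0, 0, 0, 0, 0, 0, 0, 0, 0, 0, 0, 0, 0],
)

```text
time: 20.5
position: [0.4256, 0.2383, 0.0156]
orientation: [[-0.574, 0.819, 0.002], [0.819, 0.574, 0.001], [-0.001, 0.002, -1.0]]
wrist_force: [-1.2, -1.0, 4.6]
gripper_width: 0.0573
grasp_force: 64.5
```

Run:
```python
from h import *
im=camera("scene"); cv2.imwrite("pics/s5.png",cv2.resize(im[90:210,260:420,::-1],(640,480)))
print(ray("top",[241.4,133.4],.081)); s=state(); print(s["position"],s["gripper_width"],s["wrist_force"])
```

```text
[[0.62918418 0.06608193 0.081     ]]
[0.42555439 0.23827876 0.01557505] 0.0578702610082667 [-0.35038241 -0.22664827  5.70544032]
```

View pics/s5.png

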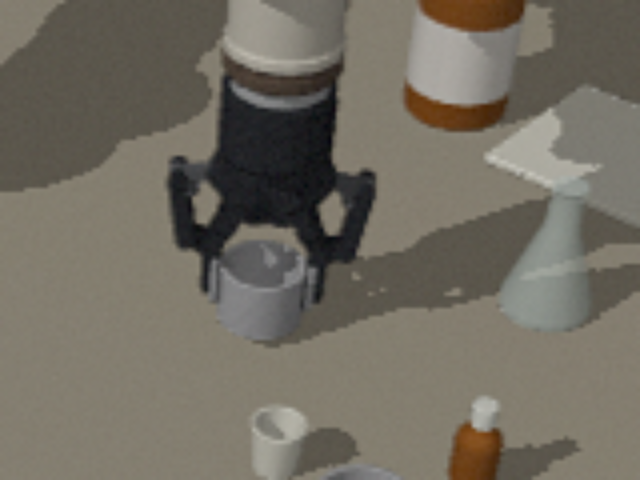

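Coarse sieve is gripped. Lift high and carry over the stack.

Emit:
step_arm(
  steps=[0, 0, 0, 0, 0, 0.03, 0, 0, 0, 0, 0, 0, 0.07, 0, 0, 0, 0, 0, 0, 0.095, 0, 0, 0, 0, 0, 0, 0.1, 0, 0, 0, 0, 0, 0, 0.08, 0],
)

```text
time: 21.05
position: [0.4245, 0.238, 0.1672]
orientation: [[-0.574, 0.819, 0.002], [0.819, 0.574, 0.001], [-0.001, 0.002, -1.0]]
wrist_force: [0.7, -0.1, -0.9]
gripper_width: 0.0577
grasp_force: 64.4
```

Emit:
step_arm(
  steps=[0, 0, 0, 0.0512, -0.0428, 0, 0, 0, 0, 0, 0.0512, -0.0428, 0, 0, 0, 0, 0, 0.0512, -0.0428, 0, 0, 0, 0, 0, 0.0512, -0.0428, 0, 0, 0, 0, 0, 0.0512, -0.0428, 0, 0],
)

```text
time: 21.55
position: [0.5272, 0.1516, 0.1648]
orientation: [[-0.574, 0.819, -0.0], [0.819, 0.574, 0.0], [0.0, -0.0, -1.0]]
wrist_force: [0.2, 0.1, -1.5]
gripper_width: 0.0574
grasp_force: 64.4
```

Emit:
step_arm(
  steps=[0, 0, 0, 0.0512, -0.0428, 0, 0, 0, 0, 0, 0.0512, -0.0428, 0, 0, 0, 0, 0, 0.0512, -0.0428, 0, 0, 0, 0, 0, 0.0512, -0.0428, 0, 0, 0, 0, 0, 0.0512, -0.0428, 0, 0],
)

```text
time: 22.05
position: [0.6295, 0.066, 0.1647]
orientation: [[-0.574, 0.819, -0.001], [0.819, 0.574, 0.0], [0.0, -0.0, -1.0]]
wrist_force: [0.4, 0.7, -1.5]
gripper_width: 0.0575
grasp_force: 64.4
```

Emit:
step_arm(
  steps=[0, 0, 0, 0, 0, -0.05, 0, 0, 0, 0, 0, 0, -0.06, 0, 0, 0, 0, 0, 0, -0.035, 0, 0, 0, 0, 0, 0, 0, 0, 0, 0, 0, 0, 0, 0, 0],
)

```text
time: 22.55
position: [0.6292, 0.0669, 0.1069]
orientation: [[-0.574, 0.819, 0.0], [0.819, 0.574, -0.0], [-0.0, 0.0, -1.0]]
wrist_force: [-0.1, -0.1, -0.1]
gripper_width: 0.0579
grasp_force: 64.3
```

Run:
```python
from h import *
im=camera("scene"); cv2.imwrite("pics/s6.png",cv2.resize(im[145:265,290:410,::-1],(600,600),interpolation=2))
s=state(); print(s["position"],s["gripper_width"],s["wrist_force"])
```

```text
[0.62984691 0.066863   0.10770022] 0.05801355792802342 [ 0.37868293 -0.52258193 -0.51461261]
```

View pics/s6.png

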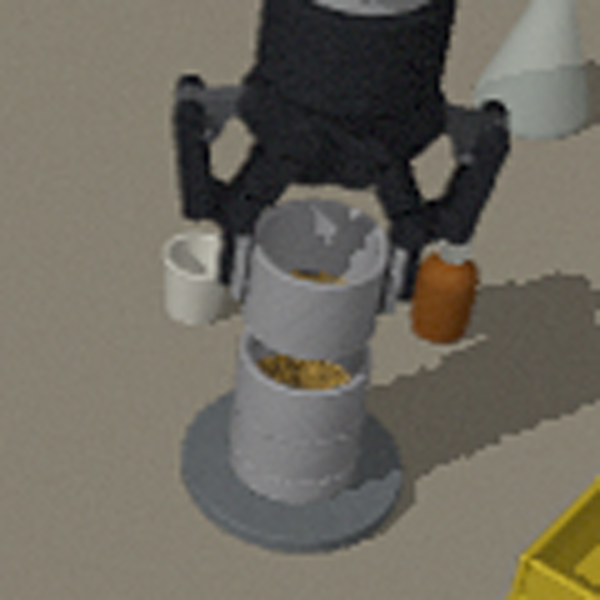

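Aligned (rim centre x 319 against 320 predicted) and level. Lowering.

Emit:
step_arm(
  steps=[0, 0, 0, 0, 0, -0.015, 0, 0, 0, 0, 0, 0, -0.015, 0, 0, 0, 0, 0, 0, -0.005, 0, 0, 0, 0, 0, 0, -0.005, 0, 0, 0, 0, 0, 0, 0, 0],
)

```text
time: 23.1
position: [0.6289, 0.0668, 0.0899]
orientation: [[-0.574, 0.819, -0.001], [0.819, 0.574, 0.0], [0.0, -0.001, -1.0]]
wrist_force: [0.8, 0.4, -0.6]
gripper_width: 0.0576
grasp_force: 64.3
```

Emit:
step_arm(
  steps=[0, 0, 0, 0, 0, -0.0025, 0, 0, 0, 0, 0, 0, -0.0025, 0, 0, 0, 0, 0, 0, 0, 0, 0, 0, 0, 0, 0, 0, 0, 0, 0, 0, 0, 0, 0, 0],
)

```text
time: 23.6
position: [0.6292, 0.0667, 0.0884]
orientation: [[-0.574, 0.819, 0.0], [0.819, 0.574, -0.0], [-0.0, 0.0, -1.0]]
wrist_force: [0.5, 0.1, -1.2]
gripper_width: 0.0578
grasp_force: 64.3
```

Emit:
step_arm(
  steps=[0, 0, 0, 0, 0, -0.0025, 0, 0, 0, 0, 0, 0, 0, 0, 0, 0, 0, 0, 0, 0, 0, 0, 0, 0, 0, 0, 0, 0, 0, 0, 0, 0, 0, 0, 0],
)

```text
time: 24.1
position: [0.6294, 0.0667, 0.0876]
orientation: [[-0.574, 0.819, 0.001], [0.819, 0.574, -0.0], [-0.0, 0.0, -1.0]]
wrist_force: [0.4, 0.4, 2.1]
gripper_width: 0.0574
grasp_force: 64.5
```

Emit:
step_arm(
  steps=[0, 0, 0, 0, 0, -0.0015, 0, 0, 0, 0, 0, 0, 0, 0, 0, 0, 0, 0, 0, 0, 0, 0, 0, 0, 0, 0, 0, 0, 0, 0, 0, 0, 0, 0, 0],
)

```text
time: 24.6
position: [0.6295, 0.0667, 0.0876]
orientation: [[-0.574, 0.819, 0.001], [0.819, 0.574, -0.0], [-0.001, 0.0, -1.0]]
wrist_force: [-1.6, -0.4, 5.1]
gripper_width: 0.0576
grasp_force: 65.1
```

Emit:
step_arm(
  steps=[0, 0, 0, 0, 0, 0, 0.72, 0, 0, 0, 0, 0, 0, 0.8, 0, 0, 0, 0, 0, 0, 0.9, 0, 0, 0, 0, 0, 0, 1, 0, 0, 0, 0, 0, 0, 1],
)

```text
time: 25.1
position: [0.6291, 0.0667, 0.0865]
orientation: [[-0.574, 0.819, -0.0], [0.819, 0.574, 0.0], [0.0, -0.0, -1.0]]
wrist_force: [0.6, 1.1, 0.5]
gripper_width: 0.085
grasp_force: 0.0
```

Emit:
step_arm(
  steps=[0, 0, 0, 0, 0, 0.02, 1, 0, 0, 0, 0, 0, 0.05, 1, 0, 0, 0, 0, 0, 0.09, 1, 0, 0, 0, 0, 0, 0.1, 1, 0, 0, 0, 0, 0, 0.09, 1],
)

```text
time: 25.6
position: [0.6293, 0.0667, 0.2294]
orientation: [[-0.574, 0.819, 0.001], [0.819, 0.574, -0.0], [-0.001, 0.001, -1.0]]
wrist_force: [0.2, 0.2, -0.3]
gripper_width: 0.0854
grasp_force: 0.0
```

Emit:
step_arm(
  steps=[0, 0, 0, -0.0426, -0.034, 0, 1, 0, 0, 0, -0.0426, -0.034, 0, 1, 0, 0, 0, -0.0426, -0.034, 0, 1, 0, 0, 0, -0.0426, -0.034, 0, 1, 0, 0, 0, -0.0426, -0.034, 0, 1],
)

```text
time: 26.1
position: [0.5434, -0.0018, 0.2274]
orientation: [[-0.574, 0.819, 0.001], [0.819, 0.574, -0.0], [-0.001, 0.001, -1.0]]
wrist_force: [0.1, 0.2, 0.7]
gripper_width: 0.0854
grasp_force: 0.0
```

Emit:
step_arm(
  steps=[0, 0, 0, -0.0426, -0.034, 0, 1, 0, 0, 0, -0.0426, -0.034, 0, 1, 0, 0, 0, -0.0426, -0.034, 0, 1, 0, 0, 0, -0.0426, -0.034, 0, 1, 0, 0, 0, -0.0426, -0.034, 0, 1],
)

```text
time: 26.6
position: [0.4582, -0.0698, 0.2274]
orientation: [[-0.574, 0.819, 0.001], [0.819, 0.574, -0.0], [-0.001, 0.001, -1.0]]
wrist_force: [0.7, 0.2, 0.9]
gripper_width: 0.0855
grasp_force: 0.0
```

Emit:
step_arm(
  steps=[0, 0, 0, 0, 0, -0.04, 1, 0, 0, 0, 0, 0, -0.08, 1, 0, 0, 0, 0, 0, -0.08, 1, 0, 0, 0, 0, 0, -0.05, 1, 0, 0, 0, 0, 0, 0, 1],
)

```text
time: 27.1
position: [0.4566, -0.0684, 0.1243]
orientation: [[-0.574, 0.819, -0.005], [0.819, 0.574, 0.002], [0.005, -0.003, -1.0]]
wrist_force: [-0.4, 0.7, -1.0]
gripper_width: 0.0856
grasp_force: 0.0
```

Run:
```python
from h import *
o=camera("top"); s=camera("scene"); 
cv2.imwrite("pics/c4.png",np.hstack([cv2.resize(o[89:169,202:282],(400,400)),cv2.resize(s[170:250,310:390],(400,400))])[:,:,::-1])
print(state()["position"],state()["orientation"].round(3))
```

```text
[ 0.45918342 -0.06942715  0.12764762] [[-0.574  0.819  0.001]
 [ 0.819  0.574 -0.   ]
 [-0.001  0.    -1.   ]]
```

View pics/c4.png

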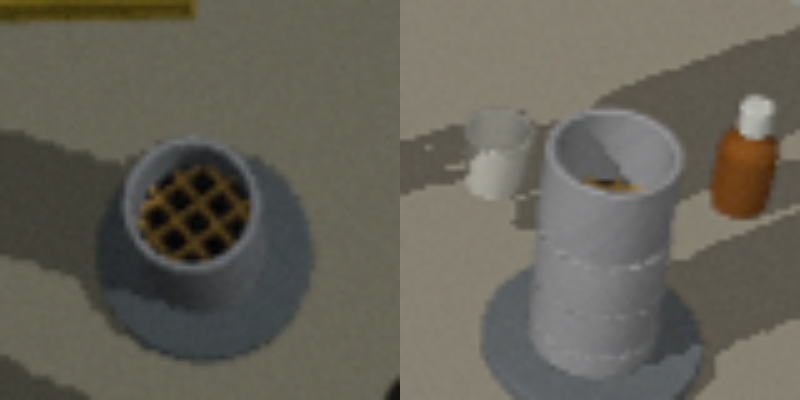

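Coarse sieve is seated flush; the stack is straight. Now the lid by its knob.

Emit:
step_arm(
  steps=[0, 0, 0, 0, 0, -0.06, 1, 0, 0, 0, 0, 0, -0.08, 1, 0, 0, 0, 0, 0, -0.07, 1, 0, 0, 0, 0, 0, -0.035, 1, 0, 0, 0, 0, 0, -0.0185, 1],
)

```text
time: 27.7
position: [0.4596, -0.0696, 0.0218]
orientation: [[-0.574, 0.819, 0.001], [0.819, 0.574, -0.0], [-0.001, 0.001, -1.0]]
wrist_force: [0.8, 0.2, 0.3]
gripper_width: 0.0853
grasp_force: 0.0
```

Emit:
step_arm(
  steps=[0, 0, 0, 0, 0, 0, 0.8, 0, 0, 0, 0, 0, 0, 0.6, 0, 0, 0, 0, 0, 0, 0.45, 0, 0, 0, 0, 0, 0, 0.35, 0, 0, 0, 0, 0, 0, 0.3],
)

```text
time: 28.2
position: [0.4592, -0.0694, 0.0219]
orientation: [[-0.574, 0.819, 0.001], [0.819, 0.574, -0.0], [-0.001, 0.001, -1.0]]
wrist_force: [-0.4, -0.1, -0.6]
gripper_width: 0.0255
grasp_force: 0.0
```

Emit:
step_arm(
  steps=[0, 0, 0, 0, 0, 0, 0.27, 0, 0, 0, 0, 0, 0, 0.24, 0, 0, 0, 0, 0, 0, 0.1, 0, 0, 0, 0, 0, 0, 0, 0, 0, 0, 0, 0, 0, 0],
)

```text
time: 28.7
position: [0.4592, -0.0693, 0.0219]
orientation: [[-0.574, 0.819, 0.001], [0.819, 0.574, -0.0], [-0.001, 0.001, -1.0]]
wrist_force: [-0.5, 1.0, 5.7]
gripper_width: 0.0197
grasp_force: 58.4
```

Emit:
step_arm(
  steps=[0, 0, 0, 0, 0, 0, 0, 0, 0, 0, 0, 0, 0, 0, 0, 0, 0, 0, 0, 0, 0, 0, 0, 0, 0, 0, 0, 0, 0, 0, 0, 0, 0, 0, 0],
)

```text
time: 29.2
position: [0.4593, -0.0694, 0.0219]
orientation: [[-0.574, 0.819, 0.001], [0.819, 0.574, -0.0], [-0.001, 0.001, -1.0]]
wrist_force: [0.0, 0.9, 5.4]
gripper_width: 0.0196
grasp_force: 58.4
```

Run:
```python
from h import *
im=camera("scene"); cv2.imwrite("pics/s7.png",cv2.resize(im[160:260,190:320,::-1],(650,500)))
print(ray("top",[202+191.5/5,89+202/5],.124)); s=state(); print(s["position"],s["gripper_width"],s["wrist_force"])
```

```text
[[0.62847941 0.06567807 0.124     ]]
[ 0.45924745 -0.06934439  0.02186991] 0.01997325153275642 [-1.03721819  1.95730978  5.20798828]
```

View pics/s7.png

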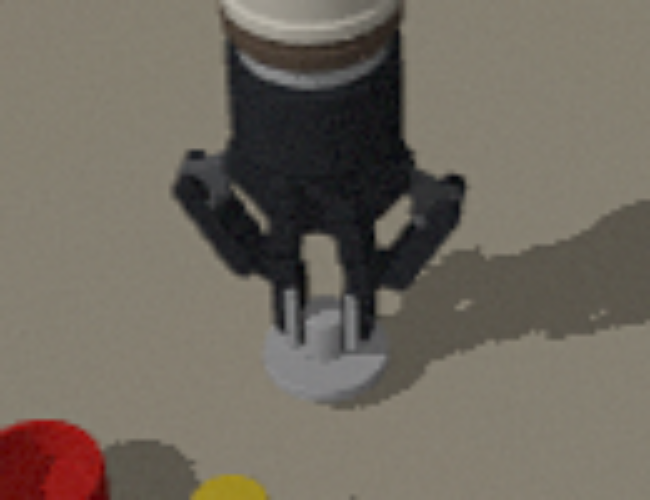

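Lid knob is held. Lift and carry.

Emit:
step_arm(
  steps=[0, 0, 0, 0, 0, 0.03, 0, 0, 0, 0, 0, 0, 0.06, 0, 0, 0, 0, 0, 0, 0.08, 0, 0, 0, 0, 0, 0, 0.08, 0, 0, 0, 0, 0, 0, 0.06, 0],
)

```text
time: 29.75
position: [0.459, -0.0695, 0.1477]
orientation: [[-0.574, 0.819, 0.002], [0.819, 0.574, -0.001], [-0.002, 0.001, -1.0]]
wrist_force: [-0.3, 0.1, -1.9]
gripper_width: 0.0201
grasp_force: 58.9
```

Emit:
step_arm(
  steps=[0, 0, 0, 0, 0, 0.05, 0, 0, 0, 0, 0, 0, 0.045, 0, 0, 0, 0, 0, 0, 0.02, 0, 0, 0, 0, 0.02, 0.016, 0, 0, 0, 0, 0, 0.03, 0.024, 0, 0],
)

```text
time: 30.25
position: [0.4788, -0.0528, 0.1906]
orientation: [[-0.573, 0.82, -0.001], [0.82, 0.573, 0.0], [0.001, -0.001, -1.0]]
wrist_force: [-0.7, 0.3, -1.8]
gripper_width: 0.02
grasp_force: 58.9
```

Emit:
step_arm(
  steps=[0, 0, 0, 0.05, 0.04, 0, 0, 0, 0, 0, 0.05, 0.04, 0, 0, 0, 0, 0, 0.05, 0.04, 0, 0, 0, 0, 0, 0.05, 0.04, 0, 0, 0, 0, 0, 0.05, 0.04, 0, 0],
)

```text
time: 30.75
position: [0.5793, 0.0288, 0.1892]
orientation: [[-0.574, 0.819, -0.003], [0.819, 0.574, 0.001], [0.002, -0.002, -1.0]]
wrist_force: [-0.8, -0.2, -1.9]
gripper_width: 0.0197
grasp_force: 58.9
```

Emit:
step_arm(
  steps=[0, 0, 0, 0.05, 0.04, 0, 0, 0, 0, 0, 0.05, 0.04, 0, 0, 0, 0, 0, 0.025, 0.0193, 0, 0, 0, 0, 0, 0, 0, -0.04, 0, 0, 0, 0, 0, 0, -0.04, 0],
)

```text
time: 31.25
position: [0.6281, 0.0671, 0.1565]
orientation: [[-0.575, 0.818, -0.002], [0.818, 0.575, 0.0], [0.001, -0.002, -1.0]]
wrist_force: [0.1, 0.0, -0.6]
gripper_width: 0.0199
grasp_force: 59.0
```

Emit:
step_arm(
  steps=[0, 0, 0, 0, 0, -0.01, 0, 0, 0, 0, 0, 0, 0, 0, 0, 0, 0, 0, 0, 0, 0, 0, 0, 0, 0, 0, 0, 0, 0, 0, 0, 0, 0, 0, 0],
)

```text
time: 31.75
position: [0.6292, 0.0662, 0.1563]
orientation: [[-0.574, 0.819, 0.002], [0.819, 0.574, -0.0], [-0.001, 0.001, -1.0]]
wrist_force: [-0.3, -0.1, 0.0]
gripper_width: 0.0201
grasp_force: 59.0
```

Run:
```python
from h import *
im=camera("scene"); cv2.imwrite("pics/s8.png",cv2.resize(im[125:245,290:410,::-1],(600,600),interpolation=2))
s=state(); print(s["position"],s["gripper_width"],s["wrist_force"])
```

```text
[0.62914586 0.06626154 0.15610714] 0.01977762089178371 [ 0.86545408  0.06954953 -0.40139255]
```

View pics/s8.png

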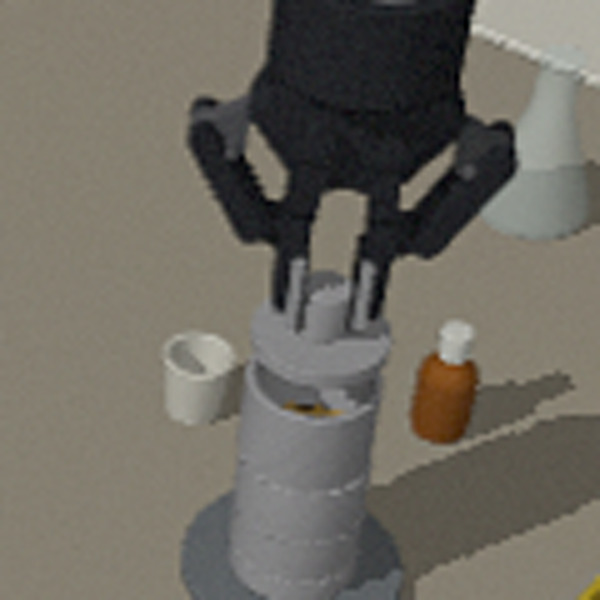

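Lid is level, centred over the coarse sieve. Lowering.

Emit:
step_arm(
  steps=[0, 0, 0, 0, 0, -0.015, 0, 0, 0, 0, 0, 0, -0.015, 0, 0, 0, 0, 0, 0, -0.005, 0, 0, 0, 0, 0, 0, -0.005, 0, 0, 0, 0, 0, 0, 0, 0],
)

```text
time: 32.3
position: [0.6285, 0.0665, 0.1388]
orientation: [[-0.574, 0.819, -0.001], [0.819, 0.574, 0.0], [0.001, -0.001, -1.0]]
wrist_force: [-0.5, 0.4, -1.0]
gripper_width: 0.0199
grasp_force: 59.0
```

Emit:
step_arm(
  steps=[0, 0, 0, 0, 0, -0.0025, 0, 0, 0, 0, 0, 0, -0.0025, 0, 0, 0, 0, 0, 0, 0, 0, 0, 0, 0, 0, 0, 0, 0, 0, 0, 0, 0, 0, 0, 0],
)

```text
time: 32.8
position: [0.6288, 0.0664, 0.1374]
orientation: [[-0.574, 0.819, 0.0], [0.819, 0.574, -0.0], [-0.0, 0.0, -1.0]]
wrist_force: [0.5, -0.8, -0.7]
gripper_width: 0.0198
grasp_force: 59.0
```

Emit:
step_arm(
  steps=[0, 0, 0, 0, 0, -0.0025, 0, 0, 0, 0, 0, 0, 0, 0, 0, 0, 0, 0, 0, 0, 0, 0, 0, 0, 0, 0, 0, 0, 0, 0, 0, 0, 0, 0, 0],
)

```text
time: 33.3
position: [0.6291, 0.0664, 0.1369]
orientation: [[-0.574, 0.819, 0.001], [0.819, 0.574, -0.0], [-0.001, 0.0, -1.0]]
wrist_force: [-1.2, 1.2, 5.5]
gripper_width: 0.0199
grasp_force: 59.6
```

Emit:
step_arm(
  steps=[0, 0, 0, 0, 0, 0, 0.3, 0, 0, 0, 0, 0, 0, 0.4, 0, 0, 0, 0, 0, 0, 0.5, 0, 0, 0, 0, 0, 0, 0.6, 0, 0, 0, 0, 0, 0, 0.6],
)

```text
time: 33.8
position: [0.6287, 0.0664, 0.1361]
orientation: [[-0.574, 0.819, -0.0], [0.819, 0.574, 0.0], [0.0, -0.0, -1.0]]
wrist_force: [-0.7, -0.5, 0.5]
gripper_width: 0.0508
grasp_force: 0.0
```

Emit:
step_arm(
  steps=[0, 0, 0, 0, 0, 0.02, 0.6, 0, 0, 0, 0, 0, 0.04, 0.6, 0, 0, 0, 0, 0, 0.07, 0.6, 0, 0, 0, 0, 0, 0.07, 0.6, 0, 0, 0, 0, 0, 0.05, 0.6],
)

```text
time: 34.3
position: [0.6299, 0.0664, 0.2406]
orientation: [[-0.574, 0.819, 0.005], [0.819, 0.574, -0.0], [-0.003, 0.004, -1.0]]
wrist_force: [0.6, -0.7, 0.4]
gripper_width: 0.051
grasp_force: 0.0
```

Emit:
step_arm(
  steps=[0, 0, 0, -0.09, -0.03, 0, 0.6, 0, 0, 0, -0.09, -0.03, 0, 0.6, 0, 0, 0, -0.09, -0.03, 0, 0.6, 0, 0, 0, -0.09, -0.03, 0, 0.6, 0, 0, 0, -0.05, -0.03, 0, 0.6],
)

```text
time: 34.8
position: [0.4631, 0.0063, 0.2378]
orientation: [[-0.574, 0.819, 0.002], [0.819, 0.574, -0.001], [-0.001, 0.001, -1.0]]
wrist_force: [0.1, -0.1, 0.5]
gripper_width: 0.0512
grasp_force: 0.0
```

Run:
```python
from h import *
o=camera("top"); s=camera("scene"); 
cv2.imwrite("pics/c5.png",np.hstack([cv2.resize(o[85:285,80:480],(400,200)),cv2.resize(s[130:330,210:410],(400,400))[:200]])[:,:,::-1])
cv2.imwrite("pics/c5.png",np.vstack([np.hstack([cv2.resize(o[79:179,192:292],(400,400)),cv2.resize(s[145:245,300:400],(400,400))]),np.hstack([cv2.resize(o[85:285,80:480],(400,200)),cv2.resize(s[100:330,80:540],(400,200))])])[:,:,::-1])
print(state()["position"])
```

```text
[0.46350701 0.00556448 0.23800496]
```

View pics/c5.png

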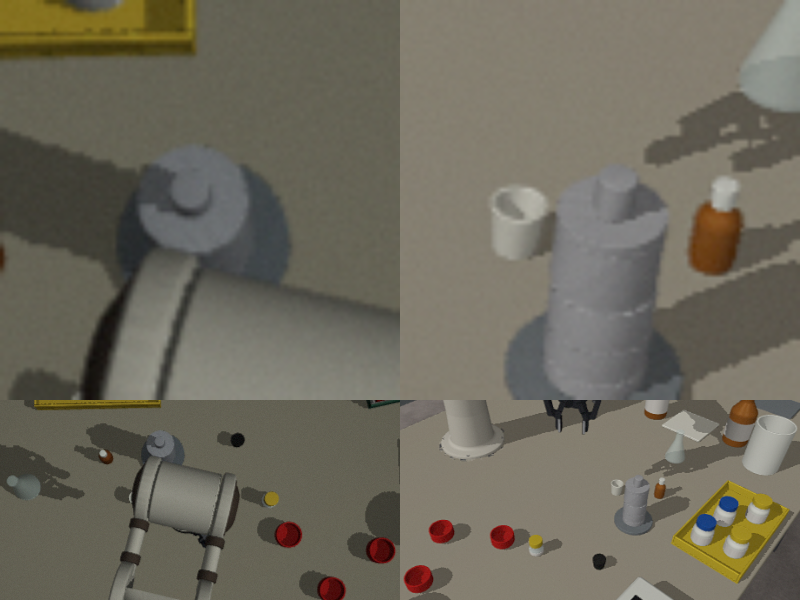

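The lid is home and level, the stack is straight, all the bystanders are standing, and the arm is clear.

```bash
python3 -c "
from cell import *
print(hand_in())"
```

```text
the job is handed in; nothing more can be done
None
```

The sieve stack is built on the base in order (pan, fine sieve, coarse sieve, lid), each piece lowered until it made contact and left seated and level; no bystander was moved, and I handed the job in at about 35 s.

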